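# Check the horse's underside in the mirror

## Task

First turn the table mirror so that it faces the middle of the plaster setter, lean it back 30 degrees from upright, and let go of it. Then pick up the red-brown terracotta horse by its balance point and hold it there for a look at its underside: level and still, lengthways along the setter (either way round), its balance point over the setter's middle and its feet about 60 mm above the setter. Finish while holding it so; do not tip the horse over, and leave the other things on the table where they are.

Things in the scene. Friction and masses are not known exactly. Their poses are not given: they have to be found in the camera images.
- horse: Red-brown terracotta horse standing on 4 legs, 0.36-0.6 kg. Trunk: straight bar 125 long, 38 wide (edges rounded 14 mm), underside 55, back 101 mm above the feet; legs within its width. Low outstretched head: nose 138 mm ahead of the origin, top at 120; tail 98 behind. Origin at foot level under the trunk's middle; x to the head, z up. Front end solid and heavy, so it balances ahead of the middle.
- horse_balance (a point): The horse's balance point (centre of mass), inside the trunk: 33 mm towards the head from the trunk's middle, on the mid-plane, 78 mm above the feet (15 mm behind the line of the front legs); not marked by paint. Axes as the horse's.
- setter_top (a point): Centre of the top of the white plaster setter, a block 150 x 64 mm with a low ridge along each long edge, fixed on a green round banding wheel (184 mm across) that does not turn. It is 85 mm above the table. x along the setter's long side, y across, z up.
- mirror_axis (a point): Centre of the mirror, where swivel axis (upright) and tilt axis (level) cross, 135 mm above the table. Frame turns with swivel, not tilt: the mirror reflects towards -x; y = tilt axis, z up. Mirror: plate 160 wide, 130 tall, 10 mm thick, silvery face, blue back, in a steel U yoke 196 mm wide on a dark round foot (120 mm) fixed to the table.
- mirror_handle (a point): Middle of the red bow handle on the mirror's top edge: round bar 12 mm thick, 90 long, parallel to the tilt axis and 100 mm from it, 35 mm beyond the plate's top edge, on a leg at each end (78 mm free between them). Moves with swivel and tilt.
- mirror_swivel (a joint): Swivel angle of the mirror about the upright axis, rad, counter-clockwise seen from above positive, range -1.4 to 1.4; stiff (0.2 N m friction), stays where it is left. 0 has no special meaning for the task.
- mirror_tilt (a joint): Tilt of the mirror, rad: 0 = upright, positive = leaning back (top edge away from the side it reflects), range -0.35 to 0.85; stiff (0.25 N m friction), stays where it is left. 30 degrees is 0.524.
- grey_horse: Bystander: grey clay horse of the same shape, farther away. Origin under its centre.
- brush_mug: Bystander: white mug 72 mm wide, 85 mm tall, with brushes standing in it up to 172 mm. Origin under its centre.
- slip_bowl: Bystander: empty white bowl, 150 mm across, 55 mm tall. Origin under its centre.
- sprig_mould1: Bystander: round plaster mould, 68 mm across, 24 mm tall. Origin under its centre.
- sprig_mould2: Bystander: another round plaster mould, 68 mm across, 24 mm tall. Origin under its centre.
- ochre_block: Bystander: yellow block 75 x 55 x 40 mm. Origin under its centre.
There are look-alikes about, which are no part of the job. There is more than one size of the horse; the job needs the larger. What is shaped like the part that bears mirror_axis but purple is not meant.

How it is judged:
By the outcome, as a careful person would: the job done as asked, in the order asked, and still so for the second after the job is handed in, while the arm keeps its last pose, push and grip.
It also fails if it takes over 54 s, if anything falls off the work surface, if the arm or the gripper's body presses on something with over 40 N, if the wrist force passes 120 N, or if a joint passes its speed limit or range.

## Robot

A 7-joint arm with a two-finger parallel gripper is mounted at the origin on the work surface. World frame = base frame: x ahead of the robot, y to its left, z up, the work surface at z = 0. Lengths are in m, angles in rad, forces in N, time in s.
With the tool pointing down it reaches from about 0.4 to 0.85 m from the base axis. Payload 4.5 kg.
Tool frame: the origin (TCP) lies midway between the tips of the shut fingers; the grasp point (between the pads) lies r.grip_point_offset behind it (r.grip_point_offset is the distance from the TCP to the grasp point, in m); z points along the fingers, y is the line along which they close (so a half turn about z gives the same grasp; the last joint's range is limited). The gripper opens to 88 mm and grips with 3 to 60 N. Pads are 18 mm wide; open, the fingers measure 123 mm over their backs; the gripper's body (75 mm by 187 mm) begins 45 mm behind the grasp point.
Start: joints at [1.225, 0.689, -0.195, 1.565, 0.157, 0.902, -0.215], TCP at [0.232, -0.58, 0.239] pointing down, gripper open.
Joint ranges: [-3.01, 3.01], [-0.46, 2.08], [-1.47, 1.51], [0.13, 2.56], [-1, 4.14], [0.04, 2.09], [-2.66, 2.66]. Speed limits (rad/s): [2.57, 2.57, 3.14, 3.14, 3.14, 3.14, 3.14].

## Interface

Orientations are given as a unit quaternion [x, y, z, w].
In Python, from plant import r gives the robot as it stands.
- The arm moves only by the shell command python3 -m jog 'ROWS' [FORCE]. ROWS is JSON, a list of rows, each an object of numbers: "wx", "wy", "wz": the turn, a rotation vector about the world's x, y, z as a fraction of full scale; "dx", "dy", "dz": the shift along the world's x, y, z as a fraction of full scale; "hand": the closure, from 0 (fully open) to 1 (shut). In form: [{"wx": .., "wy": .., "wz": .., "dx": .., "dy": .., "dz": .., "hand": ..}, ...]. A call has 1 to 5 rows; each row shifts and turns the commanded pose from where the row before left it; what a row does not reach is not made up. Full scale, the value 1, is 0.25 m for a shift and 2 rad for a turn. A row lasts 1/12 s, in which the tool goes at most 41.7 mm and 7.16 degrees, less where a joint would pass 70% of its speed; a pose out of reach is approached as far as the arm can. A call with a number of a shift or a turn outside -1 to 1 is refused whole. A call with a gripper value outside its range is refused whole. The fingers move at their own pace and stop on an object; FORCE is the grip in N (left out, the last holds). Time passes only in rows, so rows that do not move let the fingers close. It gives the time, the measured TCP pose, the force, the opening and the grip force at its end, in the units of the state.
- r.get_state(): the state, without advancing time (a new reading comes with each control period).
- r.snapshot(name): name is "scene" or "side" or "wrist"; returns the picture (420x560x3 uint8, red, green, blue); there is no depth.
- r.camera_info(name): a dict with "mtx" (3x3 intrinsics, pixels), "k1" (the pictures are not rectified: a ray, as slopes to the right and down, at radius r is drawn at 1 + k1 r^2 times it, then the intrinsics apply), "R" (3x3) and "t" (3): a world point X has camera coordinates R X + t. Camera axes: x right, y down, z forward; pixel columns grow to the right and rows downward; lengths in m; the calibration is good to about 2 mm. A picture is of the moment at which its call begins: read the wrist's pose just before it. camera_info takes no time and is no camera call; for the wrist camera it gives the pose at the moment of the call.
- r.finish_job(): hands the job in; it is judged then, once.
Trained networks look in the newest picture that a camera, given by its name, has taken for a name from the list of things; names that differ only in an ending like _2 or _b are one class to them, and where a whole thing is asked for, a point or a joint stands for the part that bears it (a point fixed in the world has none). Each returns a list of dicts, best first, with "p" (0 to 1); they miss things now and then, are a little off and sometimes report something else, mostly with a low value. They report only what shows in the picture. A call takes as long as a camera call. They do not tell look-alikes from the thing itself.
- r.search_frame(camera, query): "bbox" ([left, top, right, bottom] in pixels, round what is visible of it).
- r.masks_of(camera, query): "region" (420x560 bool, what is visible of it) and "bbox" ([left, top, right, bottom] in pixels, round what is visible of it).
The state is a dict: "clock": time; "q": joint angles; "qd": joint speeds; "joint_torque": joint torques, N m; "tool_pos": TCP position; "eef_rot": TCP orientation; "contact_force": force on the tool from outside, world axes, zero at the start; "moment": the same for the moment, N m; "opening": opening from 0.0 (shut) to 1.0 (fully open); "finger_force": force on a finger pad.
Only numpy, scipy, OpenCV 4.12 (cv2) and the standard library are available. Lean on these libraries where they do the work, as an engineer would, in place of code of your own. Each camera call takes 0.05 s, during which the arm holds its last target. There are 200 camera calls.

## Working session

There is one attempt and no reset: what is moved stays moved. The work goes in short steps, Python scripts to look and compute and a shell command to move; the robot and the scene stay as the last step left them, time stands still between calls to the robot, and variables do not carry over. Pictures are saved under pics/ and viewed, at most 10 in all, crops included, and the job is handed in when it is done.

```bash
mkdir -p pics; ls; cat > look.py <<'E'
from plant import r
import cv2,sys
for c in sys.argv[2:]:
    im=r.snapshot(c); cv2.imwrite(f'pics/{c}_{sys.argv[1]}.png',im[:,:,::-1])
E
python3 look.py 0 scene side wrist; python3 -c "
from plant import r
print(r.get_state(), r.grip_point_offset)
for c in ['scene','side','wrist']:
  print(c, r.camera_info(c))
  for q in ['horse','mirror_axis','mirror_handle','grey_horse','setter_top']:
    print(q,[(d['bbox'],round(d['p'],2)) for d in r.search_frame(c,q)])
"
```

```text
pics
{'clock': 0.15, 'q': array([ 1.22478443,  0.68977192, -0.19455359,  1.56607131,  0.15731813,
        0.90248795, -0.21508915]), 'qd': array([-0.00061084, -0.003008  , -0.00017069, -0.00505091,  0.00057578,
       -0.00063711, -0.00117056]), 'joint_torque': array([-1.07666037e-03, -5.27863991e+01, -1.26846805e+00, -1.53586525e+01,
       -5.25420927e-02,  3.90701505e-03,  1.11580334e-04]), 'tool_pos': array([ 0.23152261, -0.58004037,  0.23811606]), 'eef_rot': array([ 9.82012000e-01,  1.88817317e-01, -1.73790724e-04, -6.50027810e-04]), 'contact_force': array([-0.40951271,  0.23657388, -0.01320315]), 'moment': array([0.01394228, 0.01682259, 0.03905425]), 'finger_force': 0.0, 'opening': 0.9998827480638829} 0.0187
scene {'mtx': array([[405.36459677,   0.        , 275.93692599],
       [  0.        , 405.36459677, 204.94902251],
       [  0.        ,   0.        ,   1.        ]]), 'k1': -0.016244159954024198, 'R': array([[-0.74387347,  0.66808903, -0.01758728],
       [ 0.41529863,  0.44146966, -0.79538141],
       [-0.52362135, -0.5989671 , -0.60585402]]), 't': array([ 0.34577172, -0
[... 1437 characters left out ...]
7.4, 294.5, 191.6], 0.3), ([206.0, 148.1, 227.7, 192.5], 0.28)]
grey_horse [([208.2, 151.1, 227.9, 192.3], 0.58)]
setter_top [([249.9, 209.1, 312.4, 261.3], 0.63)]
wrist {'mtx': array([[372.03672248,   0.        , 280.85421528],
       [  0.        , 372.03672248, 205.19571046],
       [  0.        ,   0.        ,   1.        ]]), 'k1': 0.03174018868265697, 'R': array([[ 3.70860508e-01, -9.28688456e-01, -4.85116169e-04],
       [-8.86732299e-01, -3.54260963e-01,  2.96993265e-01],
       [-2.75986074e-01, -1.09712905e-01, -9.54879451e-01]]), 't': array([-0.62548342, -0.04121681,  0.39025379])}
horse []
mirror_axis []
mirror_handle []
grey_horse [([0.0, 18.2, 78.7, 100.1], 0.41)]
setter_top []
```

View pics/scene_0.png

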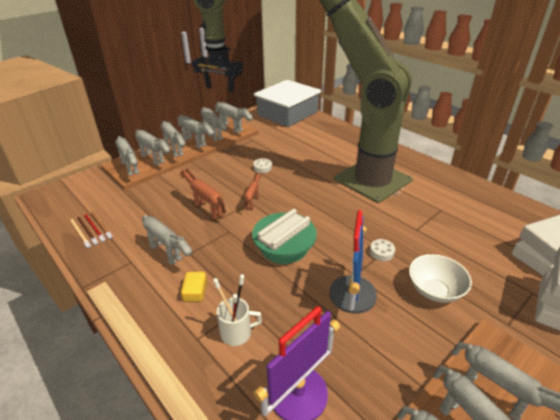

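View pics/side_0.png

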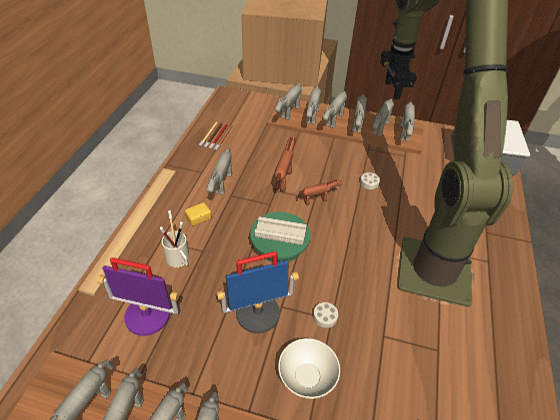

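The blue mirror's back faces the side camera (side 258,290; scene 355,260). The large red horse is at scene (207,195) / side (285,165), and the small one beside it at scene (251,193) is a decoy. The setter is at scene (284,232) / side (280,232).

```bash
cat > h.py <<'E'
import numpy as np, cv2
from plant import r
def cam(c): 
    i=r.camera_info(c); return i['mtx'],i['k1'],np.array(i['R']),np.array(i['t'])
def proj(c,X):
    K,k,R,t=cam(c) if isinstance(c,str) else c
    p=np.atleast_2d(X)@R.T+t; s=p[:,:2]/p[:,2:]
    s=s*(1+k*(s**2).sum(1,keepdims=True)); return s*K[0,0]+K[:2,2]
def ray(c,uv):
    K,k,R,t=cam(c) if isinstance(c,str) else c
    d=(np.array(uv,float)-K[:2,2])/K[0,0]; s=d.copy()
    for _ in range(10): s=d/(1+k*(s@s))
    v=R.T@np.array([*s,1]); return -R.T@t, v/np.linalg.norm(v)
def onz(c,uv,z):
    o,v=ray(c,uv); return o+v*(z-o[2])/v[2]
def tri(obs):
    A=np.zeros((3,3));b=np.zeros(3)
    for c,uv in obs:
        o,v=ray(c,uv);P=np.eye(3)-np.outer(v,v);A+=P;b+=P@o
    return np.linalg.solve(A,b)
E
python3 - <<'E'
import cv2,numpy as np
a=cv2.imread('pics/scene_0.png');b=cv2.imread('pics/side_0.png')
def crop(im,x,y,w,h,s=5):
    o=cv2.resize(im[y:y+h,x:x+w],None,fx=s,fy=s,interpolation=cv2.INTER_CUBIC)
    for i in range(0,w,10): cv2.line(o,(i*s,0),(i*s,4 if (x+i)%50 else 14),(255,255,255),1)
    for i in range(0,h,10): cv2.line(o,(0,i*s),(4 if (y+i)%50 else 14,i*s),(255,255,255),1)
    return o
m=np.hstack([crop(a,325,205,60,110),crop(b,215,200,100,110)])
cv2.imwrite('pics/m1.png',m)
top=np.hstack([crop(a,175,160,80,60),crop(b,265,130,80,60)])
bot=np.hstack([crop(a,245,205,80,60),crop(b,245,205,80,60)])
cv2.imwrite('pics/m2.png',np.vstack([top,bot]))
E
```

```text
(no output)
```

View pics/m1.png

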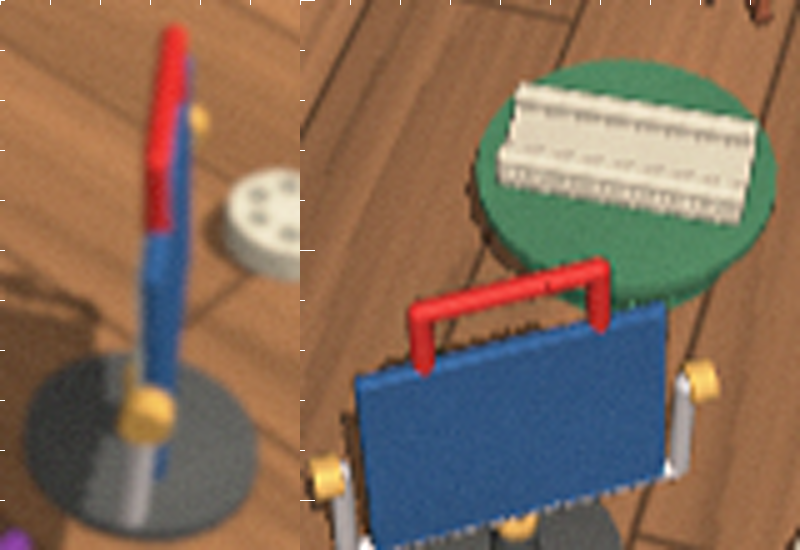

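View pics/m2.png

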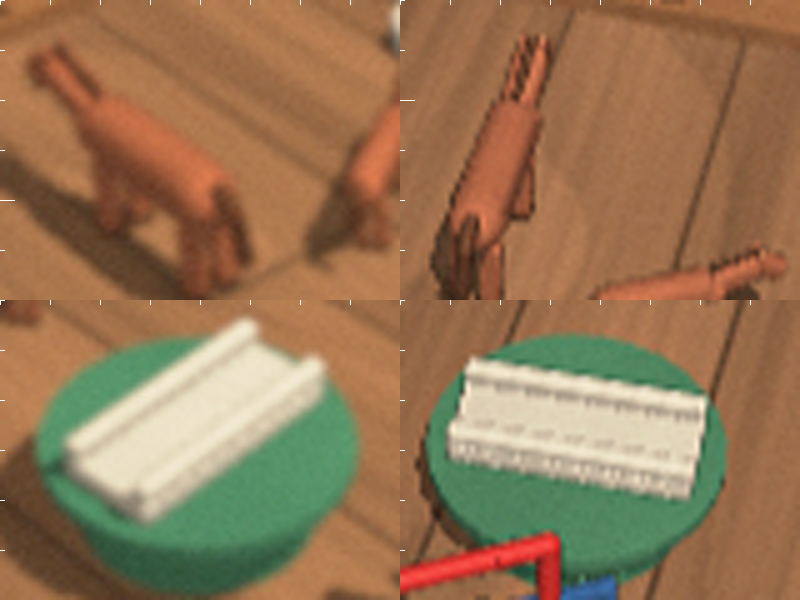

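The mosaics show both tilt knobs and the handle bar of the blue mirror, the setter's four ridge corners, and the horse with its head pointing away from the side camera. I'll triangulate these points.

```bash
python3 - <<'E'
from h import *
np.set_printoptions(precision=4,suppress=True)
def T(n,a,b): 
    X=tri([('scene',a),('side',b)]); 
    print(n,X,'err',np.linalg.norm(proj('scene',X)[0]-a).round(1),np.linalg.norm(proj('side',X)[0]-b).round(1)); return X
k1=T('knob far-x',(354.6,288),(220.4,295.2)); k2=T('knob near',(364.6,229),(295.6,276.2))
h1=T('hdl far',(356.6,236),(238.8,262.5)); h2=T('hdl near',(359.6,211.4),(275,253.4))
S=lambda x,y:(x/5+245,y/5-60+205); Q=lambda x,y:((x-400)/5+245,(y-300)/5+205)
P=[T('s',S(*a),Q(*b)) for a,b in [((68,442),(470,364)),((247,322),(706,402)),((322,362),(692,470)),((145,497),(452,427))]]
c=np.mean(P,0); d=(P[0]+P[3]-P[1]-P[2])/2; print('setter',c,'yaw',np.degrees(np.arctan2(d[1],d[0])),np.linalg.norm(d))
k=(k1+k2)/2; d=k1-k2; print('mirror',k,'axis dir',np.degrees(np.arctan2(d[1],d[0])),np.linalg.norm(d))
h=(h1+h2)/2; print('handle',h,'rel',h-k)
A=lambda x,y:(x/5+175,y/5+160); B=lambda x,y:((x-400)/5+265,y/5+130)
f=T('trunk f',A(98,115),B(525,105)); b=T('trunk r',A(212,185),B(483,215)); T('nose',A(40,62),B(540,42))
d=f-b; print('hyaw',np.degrees(np.arctan2(d[1],d[0])),np.linalg.norm(d),(f+b)/2)
to=c-k; print('setter from mirror dir',np.degrees(np.arctan2(to[1],to[0])),np.linalg.norm(to))
for n in ['scene','side']:
    K,_,R,t=cam(n); print(-R.T@t)
E
```

```text
knob far-x [0.5465 0.3515 0.1364] err 0.5 0.4
knob near [0.3798 0.2463 0.1429] err 0.6 0.6
hdl far [0.5077 0.3129 0.2383] err 0.1 0.1
hdl near [0.4332 0.261  0.2363] err 0.2 0.2
s [0.5462 0.0213 0.0819] err 0.0 0.0
s [0.4    0.0112 0.0828] err 0.2 0.2
s [0.3957 0.0684 0.0844] err 0.4 0.4
s [0.5415 0.0768 0.0798] err 1.4 1.2
setter [0.4708 0.0444 0.0822] yaw 3.6295079381229587 0.1463042559629434
mirror [0.4632 0.2989 0.1397] axis dir 32.25619667409201 0.19723852604646858
handle [0.4705 0.287  0.2373] rel [ 0.0073 -0.0119  0.0976]
trunk f [ 0.5351 -0.3226  0.0788] err 1.2 1.1
trunk r [ 0.5321 -0.1943  0.0858] err 0.4 0.4
nose [ 0.5394 -0.3822  0.0928] err 0.8 0.7
hyaw -88.66593458351902 0.12849966490401593 [ 0.5336 -0.2585  0.0823]
setter from mirror dir -88.27325295049872 0.26097576549862506
[1.0631 0.6877 0.8203]
[0.2756 0.9191 1.0886]
```

```bash
python3 -m jog '[{"dx":0.06,"dy":0.1,"dz":0.11,"hand":0},{"dx":0.06,"dy":0.1,"dz":0.11,"hand":0},{"dx":0.06,"dy":0.1,"dz":0.11,"hand":0},{"dx":0.06,"dy":0.1,"dz":0.11,"hand":0},{"dx":0.06,"dy":0.1,"dz":0.11,"hand":0}]' 
python3 -m jog '[{"dx":0.09,"dy":0.13,"hand":0},{"dx":0.09,"dy":0.13,"hand":0},{"dx":0.09,"dy":0.13,"hand":0},{"dx":0.09,"dy":0.13,"hand":0},{"dx":0.09,"dy":0.13,"hand":0}]'
```

```text
invalid input
invalid input
```

```bash
python3 -m jog '[{"wx":0,"wy":0,"wz":0,"dx":0.06,"dy":0.1,"dz":0.11,"hand":0},{"wx":0,"wy":0,"wz":0,"dx":0.06,"dy":0.1,"dz":0.11,"hand":0},{"wx":0,"wy":0,"wz":0,"dx":0.06,"dy":0.1,"dz":0.11,"hand":0},{"wx":0,"wy":0,"wz":0,"dx":0.06,"dy":0.1,"dz":0.11,"hand":0},{"wx":0,"wy":0,"wz":0,"dx":0.06,"dy":0.1,"dz":0.11,"hand":0}]'
```

```text
clock: 1.32
tool_pos: [0.3072, -0.4541, 0.3776]
eef_rot: [0.982, 0.189, 0.0, 0.0]
contact_force: [0.1, 0.5, 0.9]
opening: 0.998
finger_force: 0.0
```

```bash
python3 -m jog '[{"wx":0,"wy":0,"wz":0,"dx":0.09,"dy":0.13,"dz":0,"hand":0},{"wx":0,"wy":0,"wz":0,"dx":0.09,"dy":0.13,"dz":0,"hand":0},{"wx":0,"wy":0,"wz":0,"dx":0.09,"dy":0.13,"dz":0,"hand":0},{"wx":0,"wy":0,"wz":0,"dx":0.09,"dy":0.13,"dz":0,"hand":0},{"wx":0,"wy":0,"wz":0,"dx":0.09,"dy":0.13,"dz":0,"hand":0}]'
python3 -m jog '[{"wx":0,"wy":0,"wz":0,"dx":0,"dy":0.16,"dz":0,"hand":0},{"wx":0,"wy":0,"wz":0,"dx":0,"dy":0.16,"dz":0,"hand":0},{"wx":0,"wy":0,"wz":0.02,"dx":0,"dy":0.16,"dz":0,"hand":0},{"wx":0,"wy":0,"wz":0.02,"dx":0,"dy":0.16,"dz":0,"hand":0},{"wx":0,"wy":0,"wz":0.02,"dx":0,"dy":0.16,"dz":0,"hand":0}]'
python3 -m jog '[{"wx":0,"wy":0,"wz":0,"dx":0,"dy":0.16,"dz":0,"hand":0},{"wx":0,"wy":0,"wz":0,"dx":0,"dy":0.16,"dz":0,"hand":0},{"wx":0,"wy":0,"wz":0,"dx":0,"dy":0.16,"dz":0,"hand":0},{"wx":0,"wy":0,"wz":0,"dx":0,"dy":0.16,"dz":0,"hand":0},{"wx":0,"wy":0,"wz":0,"dx":0,"dy":0.16,"dz":0,"hand":0}]'
python3 - <<'E'
from h import *
print(r.get_state()['q'].round(2))
np.set_printoptions(precision=3,suppress=True)
K,_,R,t=c=cam('wrist'); print(-R.T@t, R[2])
print(proj(c,[[.471,.044,.085],[.5465,.3515,.136],[.38,.246,.14],[.508,.313,.238],[.433,.261,.236]]))
E
python3 look.py 1 wrist
```

```text
clock: 1.73
tool_pos: [0.4199, -0.2913, 0.3766]
eef_rot: [0.982, 0.189, 0.0, 0.0]
contact_force: [0.8, 0.2, 0.1]
opening: 1.0
finger_force: 0.0
clock: 2.15
tool_pos: [0.4188, -0.0911, 0.3765]
eef_rot: [0.969, 0.248, 0.0, 0.0]
contact_force: [0.9, -0.3, 0.2]
opening: 1.004
finger_force: 0.0
clock: 2.57
tool_pos: [0.4188, 0.1088, 0.3766]
eef_rot: [0.969, 0.247, 0.0, 0.0]
contact_force: [1.3, -0.5, -0.5]
opening: 1.001
finger_force: 0.0
[-0.02  0.28 -0.46  1.88  0.14  1.01 -1.61]
[0.486 0.145 0.522] [-0.26  -0.142 -0.955]
[[ 350.404  144.781]
 [ 101.162 -100.923]
 [ 142.972  135.499]
 [  64.514  -78.128]
 [ 104.141   75.582]]
```

View pics/wrist_1.png

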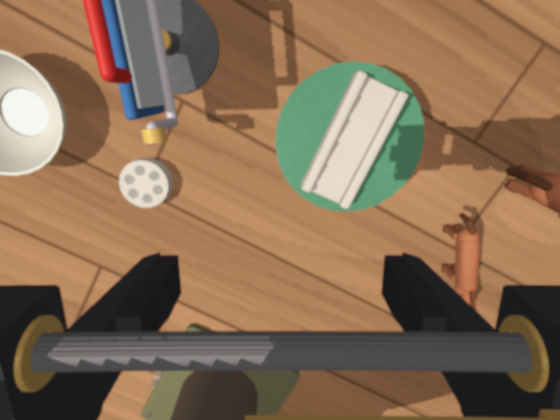

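The wrist view shows the setter centred at about (355,140) and the mirror's near knob at (152,135), within a few px of prediction. I'll move above the handle and look again.

```bash
python3 -m jog '[{"wx":0,"wy":0,"wz":0,"dx":0.04,"dy":0.14,"dz":0.02,"hand":0},{"wx":0,"wy":0,"wz":0,"dx":0.04,"dy":0.14,"dz":0.02,"hand":0},{"wx":0,"wy":0,"wz":0.02,"dx":0.04,"dy":0.14,"dz":0.02,"hand":0},{"wx":0,"wy":0,"wz":0.02,"dx":0.04,"dy":0.14,"dz":0,"hand":0},{"wx":0,"wy":0,"wz":0,"dx":0.04,"dy":0.14,"dz":0,"hand":0}]'
python3 -m jog '[{"wx":0,"wy":0,"wz":0,"dx":0,"dy":0,"dz":0,"hand":0}]'
python3 - <<'E'
from h import *
import json
np.set_printoptions(precision=3,suppress=True)
K,k,R,t=c=cam('wrist'); json.dump([np.array(a).tolist() for a in c],open('w2.json','w'))
print(proj(c,[[.471,.044,.085],[.5465,.3515,.136],[.38,.246,.14],[.508,.313,.238],[.433,.261,.236]]))
E
python3 look.py 2 wrist
```

```text
clock: 3.03
tool_pos: [0.4698, 0.2835, 0.3917]
eef_rot: [0.958, 0.287, 0.0, 0.0]
contact_force: [0.7, 0.9, 1.1]
opening: 0.999
finger_force: 0.0
clock: 3.12
tool_pos: [0.4689, 0.2896, 0.3909]
eef_rot: [0.957, 0.29, 0.001, -0.003]
contact_force: [0.0, 0.2, 0.8]
opening: 0.996
finger_force: 0.0
[[438.167 257.514]
 [273.654  66.594]
 [270.58  248.238]
 [284.312 131.018]
 [285.915 237.334]]
```

View pics/wrist_2.png

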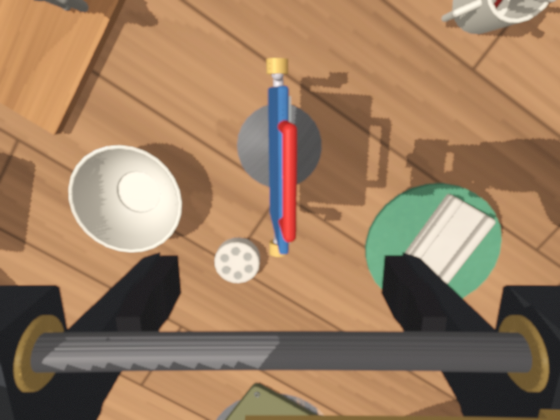

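The handle runs from (287,126) to (288,237) and the knobs are at (277,66) and (275,250), so the mirror leans slightly towards the setter. I'll combine all views.

```bash
python3 - <<'E'
from h import *
import json
np.set_printoptions(precision=4,suppress=True)
w=json.load(open('w2.json')); w=(np.array(w[0]),w[1],np.array(w[2]),np.array(w[3]))
def T(n,a,b,c): 
    X=tri([('scene',a),('side',b),(w,c)]); print(n,X); return X
k1=T('k1',(354.6,288),(220.4,295.2),(277,66)); k2=T('k2',(364.6,229),(295.6,276.2),(275,250))
h1=T('h1',(356.6,236),(238.8,262.5),(288,127)); h2=T('h2',(359.6,211.4),(275,253.4),(288,236))
k=(k1+k2)/2;h=(h1+h2)/2;d=k1-k2;e=h1-h2;a=np.arctan2(d[1],d[0]);f=np.array([np.sin(a),-np.cos(a)])
print(k,h,np.degrees(a),np.degrees(np.arctan2(e[1],e[0])),'tilt',np.degrees(-np.arcsin((h-k)[:2]@f/.1)))
for n,uv in (('k1',(277,66)),('k2',(275,250))): print(n,onz(w,uv,.135))
for uv in ((288,127),(288,236)): print(onz(w,uv,.234))
E
```

```text
k1 [0.5473 0.3504 0.1356]
k2 [0.3799 0.2434 0.1407]
h1 [0.5095 0.3129 0.2386]
h2 [0.4338 0.2605 0.2359]
[0.4636 0.2969 0.1382] [0.4716 0.2867 0.2372] 32.56966193384145 34.663755058425174 tilt -7.41774494803247
k1 [0.5489 0.349  0.135 ]
k2 [0.3791 0.2394 0.135 ]
[0.5119 0.3121 0.234 ]
[0.4344 0.2597 0.234 ]
```

```bash
python3 -m jog '[{"wx":0,"wy":0,"wz":0,"dx":0.0024,"dy":-0.003,"dz":-0.14,"hand":0},{"wx":0,"wy":0,"wz":0,"dx":0.0024,"dy":-0.003,"dz":-0.14,"hand":0},{"wx":0,"wy":0,"wz":0,"dx":0.0024,"dy":-0.003,"dz":-0.14,"hand":0},{"wx":0,"wy":0,"wz":0,"dx":0.0024,"dy":-0.003,"dz":-0.14,"hand":0},{"wx":0,"wy":0,"wz":0,"dx":0.0024,"dy":-0.003,"dz":-0.14,"hand":0}]'
python3 -m jog '[{"wx":0,"wy":0,"wz":0,"dx":0,"dy":0,"dz":0,"hand":0},{"wx":0,"wy":0,"wz":0,"dx":0,"dy":0,"dz":0,"hand":0.5},{"wx":0,"wy":0,"wz":0,"dx":0,"dy":0,"dz":0,"hand":0.7},{"wx":0,"wy":0,"wz":0,"dx":0,"dy":0,"dz":0,"hand":0.8}]' 50
python3 -m jog '[{"wx":0,"wy":0,"wz":0,"dx":0,"dy":0,"dz":0,"hand":1},{"wx":0,"wy":0,"wz":0,"dx":0,"dy":0,"dz":0,"hand":1},{"wx":0,"wy":0,"wz":0,"dx":0,"dy":0,"dz":0,"hand":1},{"wx":0,"wy":0,"wz":0,"dx":0,"dy":0,"dz":0,"hand":1},{"wx":0,"wy":0,"wz":0,"dx":0,"dy":0,"dz":0,"hand":1}]'
```

```text
clock: 3.58
tool_pos: [0.4725, 0.2761, 0.2152]
eef_rot: [0.959, 0.285, 0.0, 0.001]
contact_force: [0.5, 0.2, 0.6]
opening: 0.998
finger_force: 0.0
clock: 3.92
tool_pos: [0.4736, 0.279, 0.2187]
eef_rot: [0.958, 0.286, 0.002, -0.001]
contact_force: [-0.9, 0.6, 1.1]
opening: 0.797
finger_force: 0.0
clock: 4.33
tool_pos: [0.4723, 0.2783, 0.2165]
eef_rot: [0.958, 0.286, 0.0, 0.0]
contact_force: [-0.4, 1.0, -0.4]
opening: 0.418
finger_force: 0.0
```

```bash
python3 -m jog '[{"wx":0,"wy":0,"wz":0,"dx":-0.004,"dy":0.028,"dz":0,"hand":1},{"wx":0,"wy":0,"wz":0,"dx":0,"dy":0,"dz":0,"hand":1},{"wx":0,"wy":0,"wz":0,"dx":0,"dy":0,"dz":0,"hand":1},{"wx":0,"wy":0,"wz":0,"dx":0,"dy":0,"dz":0,"hand":1},{"wx":0,"wy":0,"wz":0,"dx":0,"dy":0,"dz":0,"hand":1}]'
python3 -m jog '[{"wx":0,"wy":0,"wz":0,"dx":0,"dy":0,"dz":0,"hand":1},{"wx":0,"wy":0,"wz":0,"dx":0,"dy":0,"dz":0,"hand":1},{"wx":0,"wy":0,"wz":0,"dx":0,"dy":0,"dz":0,"hand":1}]'
```

```text
clock: 4.75
tool_pos: [0.4715, 0.2851, 0.2164]
eef_rot: [0.958, 0.286, 0.0, 0.0]
contact_force: [0.8, -0.2, 1.3]
opening: 0.12
finger_force: 49.6
clock: 5.0
tool_pos: [0.4715, 0.2852, 0.2163]
eef_rot: [0.958, 0.286, 0.0, 0.0]
contact_force: [1.9, -0.2, 1.4]
opening: 0.117
finger_force: 49.6
```

```bash
python3 -m jog '[{"wx":0,"wy":0,"wz":0,"dx":-0.029,"dy":0.044,"dz":0.0036,"hand":1},{"wx":0,"wy":0,"wz":0,"dx":-0.029,"dy":0.044,"dz":-0.0036,"hand":1},{"wx":0,"wy":0,"wz":0,"dx":-0.028,"dy":0.0436,"dz":-0.0104,"hand":1},{"wx":0,"wy":0,"wz":0,"dx":-0.0266,"dy":0.041,"dz":-0.0168,"hand":1},{"wx":0,"wy":0,"wz":0,"dx":-0.0254,"dy":0.039,"dz":-0.0228,"hand":1}]'
python3 -m jog '[{"wx":0,"wy":0,"wz":0,"dx":0,"dy":0,"dz":0,"hand":1},{"wx":0,"wy":0,"wz":0,"dx":0,"dy":0,"dz":0,"hand":1}]'
```

```text
clock: 5.42
tool_pos: [0.4392, 0.3329, 0.2021]
eef_rot: [0.959, 0.284, -0.0, 0.005]
contact_force: [9.1, -8.3, -10.1]
opening: 0.108
finger_force: 50.2
clock: 5.58
tool_pos: [0.438, 0.3342, 0.2011]
eef_rot: [0.959, 0.285, -0.001, 0.004]
contact_force: [7.8, -4.1, -14.2]
opening: 0.112
finger_force: 50.5
```

```bash
python3 -m jog '[{"wx":0,"wy":0,"wz":-0.054,"dx":0.019,"dy":0.011,"dz":0,"hand":1},{"wx":0,"wy":0,"wz":-0.054,"dx":0.02,"dy":0.009,"dz":0,"hand":1},{"wx":0,"wy":0,"wz":-0.054,"dx":0.021,"dy":0.006,"dz":0,"hand":1},{"wx":0,"wy":0,"wz":-0.054,"dx":0.021,"dy":0.004,"dz":0,"hand":1},{"wx":0,"wy":0,"wz":-0.054,"dx":0.022,"dy":0.002,"dz":0,"hand":1}]'
python3 -m jog '[{"wx":0,"wy":0,"wz":0,"dx":0,"dy":0,"dz":0,"hand":1},{"wx":0,"wy":0,"wz":0,"dx":0,"dy":0,"dz":0,"hand":1},{"wx":0,"wy":0,"wz":0,"dx":0,"dy":0,"dz":0,"hand":1}]'
python3 -c "
from plant import r
print(r.get_state())"
```

```text
clock: 6.0
tool_pos: [0.4618, 0.3428, 0.2014]
eef_rot: [1.0, 0.017, -0.002, 0.003]
contact_force: [1.2, -3.7, -9.7]
opening: 0.102
finger_force: 50.5
clock: 6.25
tool_pos: [0.4629, 0.3425, 0.2016]
eef_rot: [1.0, 0.02, -0.001, 0.003]
contact_force: [5.1, -3.7, -10.9]
opening: 0.109
finger_force: 50.3
{'clock': 6.25, 'q': array([-0.57860327,  0.67700208, -0.23926484,  1.75010618,  0.22587243,
        0.74703166, -2.46593449]), 'qd': array([ 0.00366194, -0.00180119, -0.00175444,  0.00239413,  0.00142361,
       -0.00113959,  0.00074971]), 'joint_torque': array([ -3.74216214, -55.97794175,  -5.4617469 , -15.16367376,
        -1.44278124,  -0.26997873,  -0.09576051]), 'tool_pos': array([0.4629198 , 0.34249782, 0.20158365]), 'eef_rot': array([ 9.99801821e-01,  1.96202725e-02, -7.80956546e-04,  3.27942443e-03]), 'contact_force': array([  5.08938233,  -3.6649104 , -10.88635124]), 'moment': array([-0.97790358, -0.97171859,  0.03729199]), 'finger_force': 50.259756445884705, 'opening': 0.10851468000866098}
```

```bash
python3 -m jog '[{"wx":0,"wy":0,"wz":0,"dx":0,"dy":0,"dz":0,"hand":0.3},{"wx":0,"wy":0,"wz":0,"dx":0,"dy":0,"dz":0,"hand":0.3},{"wx":0,"wy":0,"wz":0,"dx":0,"dy":0,"dz":0,"hand":0.3},{"wx":0,"wy":0,"wz":0,"dx":0,"dy":0,"dz":0,"hand":0.3},{"wx":0,"wy":0,"wz":0,"dx":0,"dy":0,"dz":0,"hand":0.3}]'
python3 -m jog '[{"wx":0,"wy":0,"wz":0,"dx":0,"dy":0,"dz":0.14,"hand":0.3},{"wx":0,"wy":0,"wz":0,"dx":0,"dy":0,"dz":0.14,"hand":0.3},{"wx":0,"wy":0,"wz":0,"dx":0,"dy":-0.05,"dz":0.14,"hand":0.2},{"wx":0,"wy":0,"wz":0,"dx":0,"dy":-0.1,"dz":0.12,"hand":0},{"wx":0,"wy":0,"wz":0,"dx":0,"dy":-0.1,"dz":0.12,"hand":0}]'
python3 -m jog '[{"wx":0,"wy":0,"wz":0,"dx":0,"dy":-0.02,"dz":0,"hand":0},{"wx":0,"wy":0,"wz":0,"dx":0,"dy":0,"dz":0,"hand":0},{"wx":0,"wy":0,"wz":0,"dx":0,"dy":0,"dz":0,"hand":0},{"wx":0,"wy":0,"wz":0,"dx":0,"dy":0,"dz":0,"hand":0}]'
python3 - <<'E'
from h import *
import json
c=cam('wrist'); json.dump([np.array(a).tolist() for a in c],open('w3.json','w'))
E
python3 look.py 3 wrist scene side
python3 - <<'E'
import cv2,numpy as np
a=cv2.imread('pics/scene_3.png');b=cv2.imread('pics/side_3.png');w=cv2.imread('pics/wrist_3.png')
def crop(im,x,y,w,h,s):
    o=cv2.resize(im[y:y+h,x:x+w],None,fx=s,fy=s,interpolation=cv2.INTER_CUBIC)
    for i in range(0,w,10): cv2.line(o,(i*s,0),(i*s,4 if (x+i)%50 else 14),(255,255,255),1)
    for i in range(0,h,10): cv2.line(o,(0,i*s),(4 if (y+i)%50 else 14,i*s),(255,255,255),1)
    return o
top=np.hstack([crop(a,325,215,60,90,4),crop(b,210,215,100,90,4)])
bot=cv2.resize(w[:240],(560,240))
cv2.imwrite('pics/m3.png',np.vstack([np.pad(top,((0,0),(0,640-top.shape[1]),(0,0))),np.pad(bot,((0,0),(0,80),(0,0)))]))
E
```

```text
clock: 6.67
tool_pos: [0.4622, 0.3471, 0.2042]
eef_rot: [1.0, 0.02, 0.0, -0.001]
contact_force: [-0.8, -0.2, -0.7]
opening: 0.462
finger_force: 0.0
clock: 7.08
tool_pos: [0.4619, 0.2842, 0.3707]
eef_rot: [1.0, 0.021, 0.0, -0.001]
contact_force: [1.4, -0.5, -0.2]
opening: 0.837
finger_force: 0.0
clock: 7.42
tool_pos: [0.4615, 0.2796, 0.3676]
eef_rot: [1.0, 0.021, -0.001, 0.0]
contact_force: [0.9, -0.1, -0.4]
opening: 0.999
finger_force: 0.0
```

View pics/m3.png

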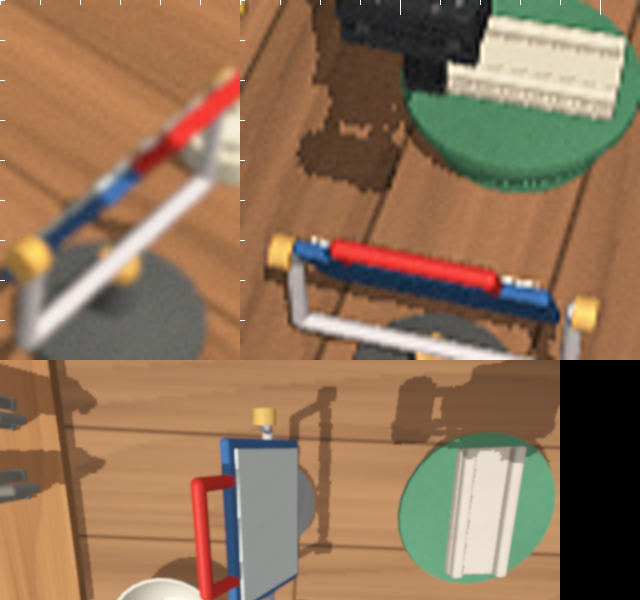

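Mirror released and leaning back, facing the setter. The wrist picture shows the handle at about (203,180), the far knob at (264,57), and the setter corners near (461,88), (522,90), (503,217) and (448,217). I'll measure swivel and tilt by colour.

```bash
cat > meas.py <<'E'
from h import *
import json,sys
np.set_printoptions(precision=4,suppress=True)
w=json.load(open(sys.argv[1])); w=(np.array(w[0]),w[1],np.array(w[2]),np.array(w[3]))
im=cv2.imread(sys.argv[2]).astype(int); B,G,Rr=im[...,0],im[...,1],im[...,2]
red=((Rr>120)&(G<60)&(B<60)).astype(np.uint8)
yel=((Rr>150)&(G>110)&(B<90)&(Rr-B>90)).astype(np.uint8)
for n,m in(('red',red),('yel',yel)):
    k,l,s,ce=cv2.connectedComponentsWithStats(m)
    for i in range(1,k):
        if s[i][4]>60: print(n,s[i],ce[i], onz(w,ce[i],.135 if n=='yel' else .2216))
cs=[(461,88),(522,90),(503,217),(448,217)]
print('setter z.085..',[onz(w,p,.088) for p in cs],np.mean([onz(w,p,.088) for p in cs],0))
E
python3 meas.py w3.json pics/wrist_3.png
```

```text
red [ 194  115   45  125 1391] [213.1165 174.5298] [0.4707 0.3336 0.2216]
yel [  0   0  49  17 285] [24.0421  5.2211] [0.5977 0.5144 0.135 ]
yel [271  48   4  18  65] [272.6308  56.2308] [0.5668 0.2911 0.135 ]
yel [  0  54  60  38 514] [31.9533 75.9008] [0.5383 0.5178 0.135 ]
yel [  12  122   54  123 1743] [ 28.4819 182.0098] [0.4343 0.5381 0.135 ]
yel [  0 151  23  93 419] [ 11.4606 205.1337] [0.4084 0.5594 0.135 ]
setter z.085.. [array([0.5461, 0.0877, 0.088 ]), array([0.5461, 0.0226, 0.088 ]), array([0.4017, 0.0103, 0.088 ]), array([0.3989, 0.0752, 0.088 ])] [0.4732 0.049  0.088 ]
```

```bash
python3 - <<'E'
from h import *
import json
np.set_printoptions(precision=4,suppress=True)
w=json.load(open('w3.json')); w=(np.array(w[0]),w[1],np.array(w[2]),np.array(w[3]))
ang=lambda a,b:np.degrees(np.arctan2(*(a-b)[1::-1]))
a=onz('side',(220.8,278),.135);b=onz('side',(296.5,293.3),.135);print('side knobs',a,b,(a+b)/2,ang(a,b))
kn=onz(w,(264,57),.135);print('wrist knob',kn)
for z in (.2216,):
    a=onz('side',(233.3,277.5),z);b=onz('side',(273.8,285.8),z);print('side handle',a,b,ang(a,b))
im=cv2.imread('pics/wrist_3.png').astype(int); red=(im[...,2]>120)&(im[...,1]<70)&(im[...,0]<70)
P=[]
for y in range(140,225,5):
    x=np.where(red[y,180:225])[0]+180; P.append((x.mean(),y)); 
P=np.array(P);print(P[[0,8,-1]].round(1), [len(np.where(red[y,180:225])[0]) for y in (140,180,220)])
W=np.array([onz(w,p,.2216) for p in P]); f=np.polyfit(W[:,0],W[:,1],1); print('bar',W[0],W[-1],np.degrees(np.arctan(f[0])),'y at x=.462',np.polyval(f,.462))
im=cv2.imread('pics/side_3.png').astype(int); red=(im[...,2]>140)&(im[...,1]<60)&(im[...,0]<60); red[:260]=0;red[:,:215]=0;red[:,300:]=0
ys,xs=np.where(red); P=[(x,ys[xs==x].mean()) for x in range(238,270,3)]
W=np.array([onz('side',p,.2216) for p in P]); f=np.polyfit(W[:,0],W[:,1],1); print('bar side',np.degrees(np.arctan(f[0])),np.polyval(f,.462))
im=cv2.imread('pics/scene_3.png').astype(int); red=(im[...,2]>140)&(im[...,1]<60)&(im[...,0]<60); red[:205]=0;red[280:]=0;red[:,:340]=0
ys,xs=np.where(red); print('scene bar bbox',xs.min(),xs.max(),ys.min(),ys.max(), proj('scene',[.4618,.3465,.2216]),(xs.mean(),ys.mean()))
E
```

```text
side knobs [0.5641 0.3004 0.135 ] [0.3662 0.289  0.135 ] [0.4652 0.2947 0.135 ] 3.275639055968458
wrist knob [0.5658 0.2992 0.135 ]
side handle [0.5104 0.3467 0.2216] [0.4131 0.3416 0.2216] 3.030362778633658
[[201.8 140. ]
 [204.8 180. ]
 [212.3 220. ]] [8, 8, 14]
bar [0.4977 0.342  0.2216] [0.432  0.3347 0.2216] 3.1222141198838846 y at x=.462 0.33974381601800424
bar side 3.570927158547674 0.3419424597841475
scene bar bbox 366 392 229 252 [[381.4516 239.7663]] (np.float64(378.8305084745763), np.float64(240.3050847457627))
```

```bash
cat > fit.py <<'E'
from h import *
import json,sys
from scipy.optimize import minimize
np.set_printoptions(precision=4,suppress=True)
n=sys.argv[1]; x0=eval(sys.argv[2])
w=json.load(open(f'w{n}.json')); w=(np.array(w[0]),w[1],np.array(w[2]),np.array(w[3]))
cams={'scene':cam('scene'),'side':cam('side'),'wrist':w}
S=4; M={}; D={}
def pts(p):
    x,y,sw,ti=p[0],p[1],np.radians(p[2]),np.radians(p[3])
    ax=np.array([np.cos(sw),np.sin(sw),0]); f=np.array([np.sin(sw),-np.cos(sw),0]); c=np.array([x,y,.135])
    u=-np.sin(ti)*f+np.array([0,0,np.cos(ti)])
    return [c+u*.068-ax*.042,c+u*.1-ax*.042,c+u*.1+ax*.042,c+u*.068+ax*.042]
def draw(cn,p):
    c=cams[cn];P=np.array(pts(p));uv=proj(c,P);d=(P@c[2].T+c[3])[:,2].mean()
    m=np.zeros((420*S,560*S),np.uint8)
    cv2.polylines(m,[np.round((uv+.5)*S*16).astype(int)],False,255,int(round(.012/d*c[0][0,0]*S)),cv2.LINE_AA,4)
    return cv2.resize(m,(560,420),interpolation=cv2.INTER_AREA)/255.
for cn in cams:
    im=cv2.imread(f'pics/{cn}_{n}.png').astype(float)
    B,G,R=im[...,0],im[...,1],im[...,2]
    s=np.clip((R-1.8*np.maximum(G,B))/80,0,1)
    roi=cv2.dilate((draw(cn,x0)>0).astype(np.uint8),np.ones((25,25)))>0
    M[cn]=s*roi; 
def cost(q,cs=None):
    p=[q[0]/1000,q[1]/1000,q[2],q[3]]
    return sum(((draw(cn,p)-M[cn])**2).sum()/M[cn].sum() for cn in (cs or cams))+.005*((q[0]-x0[0]*1e3)**2+(q[1]-x0[1]*1e3)**2)
q0=[x0[0]*1e3,x0[1]*1e3,x0[2],x0[3]]
for cs in (None,['scene','side'],['scene','wrist'],['side','wrist']):
    sx=np.array([q0]+[np.array(q0)+d for d in np.diag([3,3,4,5])])
    o=minimize(cost,q0,args=(cs,),method='Nelder-Mead',options=dict(initial_simplex=sx,xatol=.05,fatol=1e-4))
    print(cs,o.x,o.fun)
E
python3 fit.py 3 "[.4645,.2945,3,29]"
cp pics/scene_0.png pics/scene_2.png; cp pics/side_0.png pics/side_2.png; python3 fit.py 2 "[.4645,.2945,33,-8]"
```

```text
None [465.9573 294.6729   3.1282  28.6079] 0.526629561384238
['scene', 'side'] [464.8767 295.2504   2.913   28.4286] 0.3147375242710715
['scene', 'wrist'] [465.4916 293.9572   3.0838  29.2813] 0.4188971868738592
['side', 'wrist'] [466.4441 294.8196   3.1582  28.2726] 0.2752527140992305
None [465.551  295.1799  33.5045  -7.2699] 0.5895726543801708
['scene', 'side'] [465.5583 294.7801  33.1146  -6.7028] 0.4264337427449098
['scene', 'wrist'] [465.335  294.25    33.4107  -6.6876] 0.4078035236309481
['side', 'wrist'] [465.8357 294.8177  33.2034  -7.1837] 0.30581540272516217
```

```bash
python3 -m jog '[{"wx":0,"wy":0,"wz":0,"dx":0.003,"dy":0.084,"dz":0,"hand":0.3},{"wx":0,"wy":0,"wz":0,"dx":0.003,"dy":0.084,"dz":0,"hand":0.4},{"wx":0,"wy":0,"wz":0,"dx":0,"dy":0.084,"dz":0,"hand":0.4},{"wx":0,"wy":0,"wz":0,"dx":0,"dy":0,"dz":-0.09,"hand":0.4},{"wx":0,"wy":0,"wz":0,"dx":0,"dy":0,"dz":-0.144,"hand":0.4}]'
python3 -m jog '[{"wx":0,"wy":0,"wz":0,"dx":0,"dy":0,"dz":-0.14,"hand":0.4},{"wx":0,"wy":0,"wz":0,"dx":0,"dy":0,"dz":-0.14,"hand":0.4},{"wx":0,"wy":0,"wz":0,"dx":0,"dy":0,"dz":-0.14,"hand":0.4},{"wx":0,"wy":0,"wz":0,"dx":0,"dy":0,"dz":0,"hand":0.5},{"wx":0,"wy":0,"wz":0,"dx":0,"dy":0,"dz":0,"hand":0.7}]'
```

```text
clock: 7.98
tool_pos: [0.4648, 0.3461, 0.3119]
eef_rot: [1.0, 0.022, 0.003, -0.003]
contact_force: [0.6, -1.6, -0.5]
opening: 0.646
finger_force: 0.0
clock: 8.4
tool_pos: [0.4628, 0.3414, 0.2037]
eef_rot: [1.0, 0.02, -0.002, 0.001]
contact_force: [0.0, 0.0, -0.1]
opening: 0.471
finger_force: 0.0
```

```bash
python3 -m jog '[{"wx":0,"wy":0,"wz":0,"dx":0,"dy":0.003,"dz":0,"hand":1},{"wx":0,"wy":0,"wz":0,"dx":0,"dy":0,"dz":0,"hand":1},{"wx":0,"wy":0,"wz":0,"dx":0,"dy":0,"dz":0,"hand":1},{"wx":0,"wy":0,"wz":0,"dx":0,"dy":0,"dz":0,"hand":1},{"wx":0,"wy":0,"wz":0,"dx":0,"dy":0,"dz":0,"hand":1}]'
python3 -m jog '[{"wx":0,"wy":0,"wz":0,"dx":0,"dy":0,"dz":0,"hand":1},{"wx":0,"wy":0,"wz":0,"dx":0,"dy":0,"dz":0,"hand":1}]'
python3 -m jog '[{"wx":0,"wy":0,"wz":-0.008,"dx":0.003,"dy":0.012,"dz":-0.004,"hand":1},{"wx":0,"wy":0,"wz":-0.008,"dx":0.003,"dy":0.012,"dz":-0.004,"hand":1},{"wx":0,"wy":0,"wz":0,"dx":0,"dy":0,"dz":0,"hand":1},{"wx":0,"wy":0,"wz":0,"dx":0,"dy":0,"dz":0,"hand":1}]'
```

```text
clock: 8.82
tool_pos: [0.4646, 0.3428, 0.2066]
eef_rot: [1.0, 0.02, 0.001, -0.001]
contact_force: [-0.2, -0.8, 4.3]
opening: 0.115
finger_force: 50.0
clock: 8.98
tool_pos: [0.4646, 0.343, 0.2064]
eef_rot: [1.0, 0.02, 0.001, -0.001]
contact_force: [0.9, 0.6, 4.6]
opening: 0.114
finger_force: 50.1
clock: 9.32
tool_pos: [0.4656, 0.3481, 0.2035]
eef_rot: [1.0, 0.004, 0.0, 0.0]
contact_force: [-0.0, -1.8, 4.5]
opening: 0.118
finger_force: 50.1
```

```bash
python3 -m jog '[{"wx":0,"wy":0,"wz":0,"dx":-0.002,"dy":-0.007,"dz":0.003,"hand":1},{"wx":0,"wy":0,"wz":0,"dx":-0.002,"dy":-0.007,"dz":0.003,"hand":1},{"wx":0,"wy":0,"wz":0,"dx":0,"dy":0,"dz":0,"hand":1},{"wx":0,"wy":0,"wz":0,"dx":0,"dy":0,"dz":0,"hand":1}]'
```

```text
clock: 9.65
tool_pos: [0.4656, 0.3455, 0.2051]
eef_rot: [1.0, 0.004, 0.001, -0.001]
contact_force: [4.8, 0.6, 0.7]
opening: 0.118
finger_force: 50.0
```

```bash
python3 -m jog '[{"wx":0,"wy":0,"wz":0,"dx":0,"dy":0,"dz":0,"hand":0.4},{"wx":0,"wy":0,"wz":0,"dx":0,"dy":0,"dz":0,"hand":0.4},{"wx":0,"wy":0,"wz":0,"dx":0,"dy":0,"dz":0,"hand":0.4},{"wx":0,"wy":0,"wz":0,"dx":0,"dy":0,"dz":0,"hand":0.4},{"wx":0,"wy":0,"wz":0,"dx":0,"dy":0,"dz":0.1,"hand":0.4}]'
python3 -m jog '[{"wx":0,"wy":0,"wz":0,"dx":0,"dy":0,"dz":0.15,"hand":0.3},{"wx":0,"wy":0,"wz":0,"dx":0,"dy":0,"dz":0.14,"hand":0.3},{"wx":0,"wy":0,"wz":0,"dx":0,"dy":-0.05,"dz":0.14,"hand":0.2},{"wx":0,"wy":0,"wz":0,"dx":0,"dy":-0.1,"dz":0.12,"hand":0},{"wx":0,"wy":0,"wz":0,"dx":0,"dy":-0.1,"dz":0.02,"hand":0}]'
python3 -m jog '[{"wx":0,"wy":0,"wz":0,"dx":0,"dy":-0.02,"dz":0,"hand":0},{"wx":0,"wy":0,"wz":0,"dx":0,"dy":0,"dz":0,"hand":0},{"wx":0,"wy":0,"wz":0,"dx":0,"dy":0,"dz":0,"hand":0},{"wx":0,"wy":0,"wz":0,"dx":0,"dy":0,"dz":0,"hand":0}]'
python3 - <<'E'
from h import *
import json
c=cam('wrist'); json.dump([np.array(a).tolist() for a in c],open('w4.json','w'))
E
python3 look.py 4 wrist scene side; python3 fit.py 4 "[.4657,.2948,1.5,30]"
```

```text
clock: 10.07
tool_pos: [0.4616, 0.3426, 0.2259]
eef_rot: [1.0, 0.004, -0.004, 0.003]
contact_force: [0.7, -0.2, 0.0]
opening: 0.469
finger_force: 0.0
clock: 10.48
tool_pos: [0.4656, 0.2843, 0.3774]
eef_rot: [1.0, 0.005, 0.004, -0.003]
contact_force: [1.5, -1.0, -1.0]
opening: 0.85
finger_force: 0.0
clock: 10.82
tool_pos: [0.4635, 0.2786, 0.3712]
eef_rot: [1.0, 0.005, -0.001, 0.0]
contact_force: [0.2, 0.4, 0.1]
opening: 0.998
finger_force: 0.0
None [466.3096 295.1713   1.65    30.2069] 0.5972689475808348
['scene', 'side'] [465.3503 295.7364   1.7844  30.0586] 0.38770245740924375
['scene', 'wrist'] [466.0608 295.1446   1.4992  30.3576] 0.523291657699915
['side', 'wrist'] [467.0197 294.7942   1.7945  30.234 ] 0.24580049193772363
```

Mirror is at 30.2° tilt, swivel 1.65° against about 1.5° wanted. Now the horse.

```bash
python3 -m jog '[{"wx":0,"wy":0,"wz":0.053,"dx":0.019,"dy":-0.152,"dz":0,"hand":0},{"wx":0,"wy":0,"wz":0.053,"dx":0.019,"dy":-0.152,"dz":0,"hand":0},{"wx":0,"wy":0,"wz":0.053,"dx":0.019,"dy":-0.152,"dz":0,"hand":0},{"wx":0,"wy":0,"wz":0.053,"dx":0.019,"dy":-0.152,"dz":0,"hand":0},{"wx":0,"wy":0,"wz":0.053,"dx":0.019,"dy":-0.152,"dz":0,"hand":0}]'
python3 -m jog '[{"wx":0,"wy":0,"wz":0.053,"dx":0.019,"dy":-0.152,"dz":0,"hand":0},{"wx":0,"wy":0,"wz":0.053,"dx":0.019,"dy":-0.152,"dz":0,"hand":0},{"wx":0,"wy":0,"wz":0.053,"dx":0.019,"dy":-0.152,"dz":0,"hand":0},{"wx":0,"wy":0,"wz":0.053,"dx":0.019,"dy":-0.152,"dz":0,"hand":0},{"wx":0,"wy":0,"wz":0.053,"dx":0.019,"dy":-0.152,"dz":0,"hand":0}]'
python3 -m jog '[{"wx":0,"wy":0,"wz":0.053,"dx":0.019,"dy":-0.152,"dz":0,"hand":0},{"wx":0,"wy":0,"wz":0.053,"dx":0.019,"dy":-0.152,"dz":0,"hand":0},{"wx":0,"wy":0,"wz":0.053,"dx":0.019,"dy":-0.152,"dz":0,"hand":0},{"wx":0,"wy":0,"wz":0.053,"dx":0.019,"dy":-0.152,"dz":0,"hand":0},{"wx":0,"wy":0,"wz":0.053,"dx":0.019,"dy":-0.152,"dz":0,"hand":0}]'
python3 -m jog '[{"wx":0,"wy":0,"wz":0,"dx":0,"dy":0,"dz":0,"hand":0},{"wx":0,"wy":0,"wz":0,"dx":0,"dy":0,"dz":0,"hand":0},{"wx":0,"wy":0,"wz":0,"dx":0,"dy":0,"dz":0,"hand":0}]'
python3 - <<'E'
from h import *
import json
print(r.get_state()['q'].round(2))
c=cam('wrist'); json.dump([np.array(a).tolist() for a in c],open('w5.json','w'))
E
python3 look.py 5 wrist
```

```text
clock: 11.38
tool_pos: [0.4882, 0.0865, 0.3719]
eef_rot: [0.963, 0.269, -0.0, -0.0]
contact_force: [0.2, -0.5, 0.1]
opening: 0.998
finger_force: 0.0
clock: 11.8
tool_pos: [0.5122, -0.1038, 0.372]
eef_rot: [0.859, 0.512, 0.0, -0.0]
contact_force: [0.7, 0.1, 0.2]
opening: 1.001
finger_force: 0.0
clock: 12.22
tool_pos: [0.536, -0.294, 0.3718]
eef_rot: [0.695, 0.719, 0.0, -0.0]
contact_force: [1.0, 0.2, 0.4]
opening: 0.997
finger_force: 0.0
clock: 12.47
tool_pos: [0.5361, -0.2913, 0.3716]
eef_rot: [0.697, 0.717, 0.001, -0.001]
contact_force: [0.4, 0.2, 0.4]
opening: 0.997
finger_force: 0.0
[ 0.74  0.59 -0.58  1.4   0.33  1.25  0.16]
```

View pics/wrist_5.png

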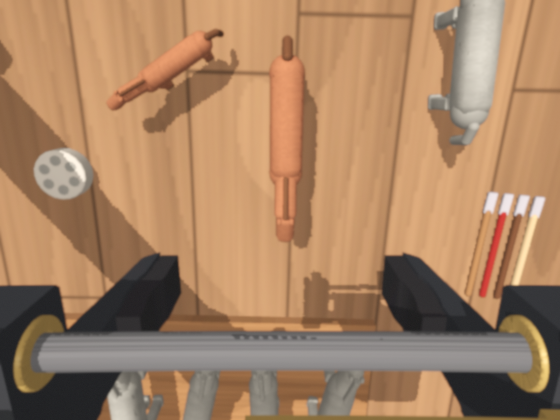

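The horse lies straight along the image column 286: rump at row 55, shoulders at 180, nose at 240. The small horse and the mould at the left are clear of the fingers.

```bash
python3 - <<'E'
from h import *
import json
np.set_printoptions(precision=4,suppress=True)
w=json.load(open('w5.json')); w=(np.array(w[0]),w[1],np.array(w[2]),np.array(w[3]))
im=cv2.imread('pics/wrist_5.png'); hsv=cv2.cvtColor(im,cv2.COLOR_BGR2HSV)
for y in (60,80,100,120,140,160,175,185,200,230):
    row=im[y,255:320].astype(int); m=(row[:,2]-row[:,0]>75)&(row[:,2]>1.7*row[:,1]); x=np.where(m)[0]+255
    if len(x): print(y,x.min(),x.max(),onz(w,((x.min()+x.max())/2+.0,y),.08)[:2], 'width',np.linalg.norm(onz(w,(x.max()+.5,y),.08)-onz(w,(x.min()-.5,y),.08)))
print('rump',onz(w,(287,55),.09),'shoulder',onz(w,(286,183),.095),'nose',onz(w,(286,240),.1),'tail',onz(w,(287,38),.08))
E
```

```text
rump [ 0.5391 -0.1796  0.09  ] shoulder [ 0.5424 -0.3183  0.095 ] nose [ 0.5445 -0.3878  0.1   ] tail [ 0.5387 -0.162   0.08  ]
```

```bash
python3 - <<'E'
from h import *
import json
np.set_printoptions(precision=4,suppress=True)
w=json.load(open('w5.json')); w=(np.array(w[0]),w[1],np.array(w[2]),np.array(w[3]))
im=cv2.imread('pics/wrist_5.png').astype(int)
print(im[100,286],im[100,295],im[100,255],im[200,281],im[50,310])
s=im[...,2]/(im[...,1]+1)
for y in (60,100,140,170,200): print(y,s[y,262:312:2].round(1))
print('col',[(y,s[y,286].round(1),im[y,286,2]) for y in range(34,66,2)]);print([(y,s[y,286].round(1),im[y,286,2]) for y in range(172,250,3)])
A=lambda x,y:(x/5+175,y/5+160)
for n,p in (('ff',(110,230)),('rf1',(195,292)),('rf2',(238,280))): print(n,onz('scene',A(*p),0))
d=r.masks_of('wrist','horse'); print([(x['bbox'],round(x['p'],2)) for x in d])
E
```

```text
[108 153 228] [ 94 135 208] [122 169 219] [109 154 229] [105 148 196]
60 [1.3 1.3 1.3 1.3 1.3 1.4 1.5 1.5 1.5 1.5 1.5 1.6 1.6 1.6 1.6 1.5 1.5 1.5
 1.5 1.5 1.3 1.3 1.3 1.3 1.3]
100 [1.3 1.3 1.3 1.3 1.4 1.5 1.5 1.5 1.5 1.5 1.5 1.5 1.5 1.5 1.5 1.5 1.5 1.5
 1.6 1.6 1.6 1.4 1.4 1.4 1.4]
140 [1.3 1.3 1.3 1.3 1.5 1.5 1.5 1.5 1.5 1.5 1.5 1.5 1.5 1.5 1.5 1.5 1.5 1.5
 1.6 1.6 1.5 1.4 1.4 1.4 1.4]
170 [1.3 1.3 1.3 1.3 1.5 1.6 1.5 1.5 1.5 1.5 1.5 1.5 1.5 1.5 1.5 1.5 1.5 1.6
 1.6 1.6 1.4 1.4 1.4 1.4 1.4]
200 [1.3 1.3 1.3 1.3 1.3 1.3 1.4 1.5 1.5 1.5 1.5 1.5 1.5 1.6 1.5 1.5 1.6 1.5
 1.4 1.4 1.4 1.4 1.4 1.4 1.4]
col [(34, np.float64(1.3), np.int64(192)), (36, np.float64(1.5), np.int64(161)), (38, np.float64(1.5), np.int64(154)), (40, np.float64(1.5), np.int64(155)), (42, np.float64(1.5), np.int64(154)), (44, np.float64(1.5), np.int64(154)), (46, np.float64(1.5), np.int64(155)), (48, np.float64(1.5), np.int64(155)), (50, np.float64(1.5), np.int64(155)), (52, np.float64(1.5), np.int64(155)), (54, np.float64(1.5), np.int64(160)), (56, np.float64(1.5), np.int64(152)), (58, np.float64(1.5), np.int64(133)
[... 595 characters left out ...]
float64(1.5), np.int64(151)), (211, np.float64(1.5), np.int64(150)), (214, np.float64(1.5), np.int64(149)), (217, np.float64(1.5), np.int64(148)), (220, np.float64(1.6), np.int64(193)), (223, np.float64(1.5), np.int64(216)), (226, np.float64(1.5), np.int64(195)), (229, np.float64(1.6), np.int64(190)), (232, np.float64(1.6), np.int64(189)), (235, np.float64(1.6), np.int64(184)), (238, np.float64(1.6), np.int64(184)), (241, np.float64(1.5), np.int64(172)), (244, np.float64(1.3), np.int64(196)), (247, np.float64(1.3), np.int64(196))]
ff [ 0.5507 -0.3002  0.    ]
rf1 [ 0.5469 -0.2067  0.    ]
rf2 [ 0.5194 -0.1977  0.    ]
[([107.2, 30.2, 224.2, 110.6], 0.87), ([270.2, 36.2, 305.7, 240.5], 0.81)]
```

```bash
python3 -m jog '[{"wx":0,"wy":0,"wz":0,"dx":0.0055,"dy":0.008,"dz":-0.14,"hand":0},{"wx":0,"wy":0,"wz":0,"dx":0.0055,"dy":0.008,"dz":-0.14,"hand":0},{"wx":0,"wy":0,"wz":0,"dx":0.0055,"dy":0.008,"dz":-0.14,"hand":0},{"wx":0,"wy":0,"wz":0,"dx":0.0055,"dy":0.008,"dz":-0.14,"hand":0},{"wx":0,"wy":0,"wz":0,"dx":0,"dy":0,"dz":-0.04,"hand":0}]'
python3 -m jog '[{"wx":0,"wy":0,"wz":0,"dx":0,"dy":0,"dz":0,"hand":0},{"wx":0,"wy":0,"wz":0,"dx":0,"dy":0,"dz":0,"hand":0},{"wx":0,"wy":0,"wz":0,"dx":0,"dy":0,"dz":0,"hand":0}]'
python3 - <<'E'
from h import *
import json
np.set_printoptions(precision=4,suppress=True)
w=cam('wrist'); json.dump([np.array(a).tolist() for a in w],open('w6.json','w'))
im=r.snapshot('wrist'); cv2.imwrite('pics/wrist_6.png',im[:,:,::-1])
for yaw in [np.radians(-88.5)]:
    for c in [(.5408,-.250)]:
        hx=np.array([np.cos(yaw),np.sin(yaw)]);hy=np.array([-hx[1],hx[0]])
        o=im.copy()
        def L(pts,col):
            P=[np.array([*(np.array(c)+a*hx+b*hy),z]) for a,b,z in pts]
            cv2.polylines(o,[np.round(proj(w,P)).astype(int)],True,col,1)
        L([(-.0625,-.005,.101),(.0625,-.005,.101),(.0625,.005,.101),(-.0625,.005,.101)],(0,255,0))
        L([(-.0625,-.019,.085),(.0625,-.019,.085),(.0625,.019,.085),(-.0625,.019,.085)],(0,0,255))
        L([(.033,-.019,.085),(.033,.019,.085)],(255,255,0)); L([(.138,-.008,.1),(.138,.008,.1)],(255,255,0))
cv2.imwrite('pics/wrist_6o.png',cv2.resize(o,(800,600))[:,:,::-1])
E
```

```text
clock: 12.98
tool_pos: [0.5388, -0.2815, 0.2178]
eef_rot: [0.696, 0.718, -0.001, -0.004]
contact_force: [-0.9, 0.3, -0.7]
opening: 1.001
finger_force: 0.0
clock: 13.23
tool_pos: [0.5429, -0.2846, 0.2247]
eef_rot: [0.697, 0.717, 0.001, 0.002]
contact_force: [0.2, 0.2, 0.1]
opening: 1.003
finger_force: 0.0
```

View pics/wrist_6o.png

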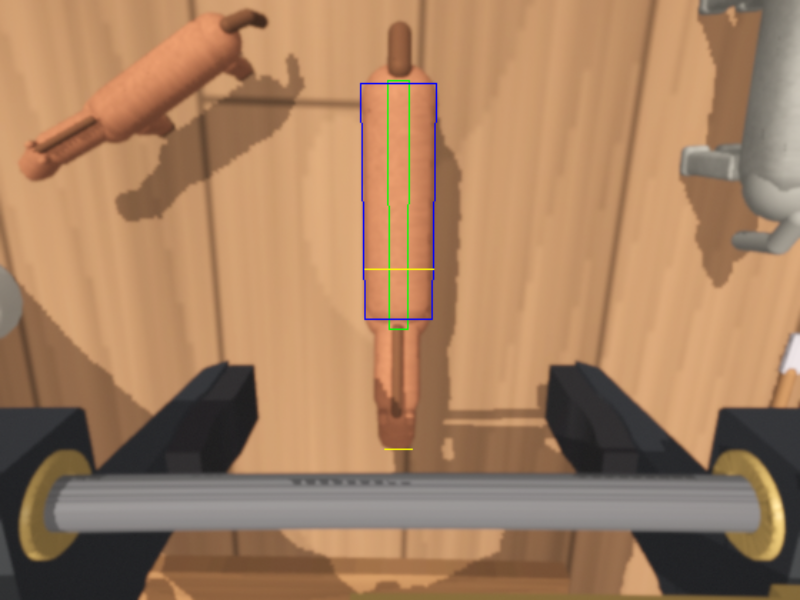

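The model outline fits the trunk and nose within 2–3 px, so the pose is good. I'll descend and grip.

```bash
python3 -m jog '[{"wx":0,"wy":0,"wz":0,"dx":-0.0025,"dy":0.003,"dz":-0.14,"hand":0},{"wx":0,"wy":0,"wz":0,"dx":-0.0025,"dy":0.003,"dz":-0.14,"hand":0},{"wx":0,"wy":0,"wz":0,"dx":0,"dy":0,"dz":-0.14,"hand":0},{"wx":0,"wy":0,"wz":0,"dx":0,"dy":0,"dz":-0.14,"hand":0},{"wx":0,"wy":0,"wz":0,"dx":0,"dy":0,"dz":-0.09,"hand":0}]'
python3 -m jog '[{"wx":0,"wy":0,"wz":0,"dx":0,"dy":0,"dz":0,"hand":0},{"wx":0,"wy":0,"wz":0,"dx":0,"dy":0,"dz":0,"hand":0},{"wx":0,"wy":0,"wz":0,"dx":0,"dy":0,"dz":0,"hand":0}]' 35
```

```text
clock: 13.7
tool_pos: [0.54, -0.2834, 0.0586]
eef_rot: [0.698, 0.716, -0.0, 0.0]
contact_force: [0.3, 0.1, 0.5]
opening: 0.996
finger_force: 0.0
clock: 13.95
tool_pos: [0.542, -0.2837, 0.0622]
eef_rot: [0.698, 0.716, 0.001, 0.002]
contact_force: [-0.1, -0.6, 0.4]
opening: 1.001
finger_force: 0.0
```

```bash
python3 -m jog '[{"wx":0,"wy":0,"wz":0,"dx":0,"dy":0,"dz":0,"hand":0.4},{"wx":0,"wy":0,"wz":0,"dx":0,"dy":0,"dz":0,"hand":0.5},{"wx":0,"wy":0,"wz":0,"dx":0,"dy":0,"dz":0,"hand":0.6},{"wx":0,"wy":0,"wz":0,"dx":0,"dy":0,"dz":0,"hand":1},{"wx":0,"wy":0,"wz":0,"dx":0,"dy":0,"dz":0,"hand":1}]' 35
python3 -m jog '[{"wx":0,"wy":0,"wz":0,"dx":0,"dy":0,"dz":0,"hand":1},{"wx":0,"wy":0,"wz":0,"dx":0,"dy":0,"dz":0,"hand":1},{"wx":0,"wy":0,"wz":0,"dx":0,"dy":0,"dz":0,"hand":1},{"wx":0,"wy":0,"wz":0,"dx":0,"dy":0,"dz":0,"hand":1},{"wx":0,"wy":0,"wz":0,"dx":0,"dy":0,"dz":0,"hand":1}]'
```

```text
clock: 14.37
tool_pos: [0.5402, -0.2832, 0.0603]
eef_rot: [0.698, 0.717, 0.0, 0.0]
contact_force: [-0.4, 1.0, -0.1]
opening: 0.644
finger_force: 0.0
clock: 14.78
tool_pos: [0.5404, -0.283, 0.0598]
eef_rot: [0.697, 0.717, 0.0, 0.0]
contact_force: [1.3, -0.4, -0.0]
opening: 0.428
finger_force: 34.8
```

```bash
python3 -m jog '[{"wx":0,"wy":0,"wz":0,"dx":0,"dy":0,"dz":0.02,"hand":1},{"wx":0,"wy":0,"wz":0,"dx":0,"dy":0,"dz":0.04,"hand":1},{"wx":0,"wy":0,"wz":0,"dx":0,"dy":0,"dz":0.06,"hand":1},{"wx":0,"wy":0,"wz":0,"dx":0,"dy":0,"dz":0.04,"hand":1},{"wx":0,"wy":0,"wz":0,"dx":0,"dy":0,"dz":0.02,"hand":1}]' 35
python3 -m jog '[{"wx":0,"wy":0,"wz":0,"dx":0,"dy":0,"dz":0,"hand":1},{"wx":0,"wy":0,"wz":0,"dx":0,"dy":0,"dz":0,"hand":1},{"wx":0,"wy":0,"wz":0,"dx":0,"dy":0,"dz":0,"hand":1},{"wx":0,"wy":0,"wz":0,"dx":0,"dy":0,"dz":0,"hand":1}]'
python3 - <<'E'
from h import *
import json
s=r.get_state();print(s['moment'],s['contact_force'],s['q'].round(2))
for k in ('wrist','scene','side'): cv2.imwrite(f'pics/{k}_7.png',r.snapshot(k)[:,:,::-1])
E
```

```text
clock: 15.2
tool_pos: [0.5404, -0.2833, 0.1064]
eef_rot: [0.698, 0.717, 0.0, 0.001]
contact_force: [0.0, -0.2, -5.0]
opening: 0.429
finger_force: 34.8
clock: 15.53
tool_pos: [0.5394, -0.2829, 0.104]
eef_rot: [0.697, 0.717, -0.0, -0.001]
contact_force: [0.1, -0.1, -5.9]
opening: 0.431
finger_force: 34.8
[-0.02528722 -0.1154786   0.00719142] [ 0.05933141 -0.13447695 -5.87220028] [ 0.65  0.88 -0.44  1.71  0.55  0.68 -0.06]
```

```bash
python3 -m jog '[{"wx":0,"wy":0,"wz":0,"dx":0,"dy":0,"dz":0.04,"hand":1},{"wx":0,"wy":0,"wz":0,"dx":0,"dy":0,"dz":0.09,"hand":1},{"wx":0,"wy":0,"wz":0,"dx":0,"dy":0,"dz":0.12,"hand":1},{"wx":0,"wy":0,"wz":0,"dx":0,"dy":0,"dz":0.1,"hand":1},{"wx":0,"wy":0,"wz":0,"dx":0,"dy":0,"dz":0.05,"hand":1}]' 42
python3 -m jog '[{"wx":0,"wy":0,"wz":0.02,"dx":-0.008,"dy":0.04,"dz":0,"hand":1},{"wx":0,"wy":0,"wz":0.04,"dx":-0.013,"dy":0.066,"dz":0,"hand":1},{"wx":0,"wy":0,"wz":0.0405,"dx":-0.013,"dy":0.066,"dz":0,"hand":1},{"wx":0,"wy":0,"wz":0.0405,"dx":-0.013,"dy":0.066,"dz":0,"hand":1},{"wx":0,"wy":0,"wz":0.0405,"dx":-0.013,"dy":0.066,"dz":0,"hand":1}]'
python3 -m jog '[{"wx":0,"wy":0,"wz":0.0405,"dx":-0.013,"dy":0.066,"dz":0,"hand":1},{"wx":0,"wy":0,"wz":0.0405,"dx":-0.013,"dy":0.066,"dz":0,"hand":1},{"wx":0,"wy":0,"wz":0.0405,"dx":-0.013,"dy":0.066,"dz":0,"hand":1},{"wx":0,"wy":0,"wz":0.0405,"dx":-0.013,"dy":0.066,"dz":0,"hand":1},{"wx":0,"wy":0,"wz":0.0405,"dx":-0.013,"dy":0.066,"dz":0,"hand":1}]'
python3 -m jog '[{"wx":0,"wy":0,"wz":0.0405,"dx":-0.013,"dy":0.066,"dz":0,"hand":1},{"wx":0,"wy":0,"wz":0.0405,"dx":-0.013,"dy":0.066,"dz":0,"hand":1},{"wx":0,"wy":0,"wz":0.0405,"dx":-0.013,"dy":0.066,"dz":0,"hand":1},{"wx":0,"wy":0,"wz":0.0405,"dx":-0.013,"dy":0.066,"dz":0,"hand":1},{"wx":0,"wy":0,"wz":0.0405,"dx":-0.013,"dy":0.066,"dz":0,"hand":1}]'
```

```text
clock: 16.1
tool_pos: [0.5417, -0.2832, 0.2087]
eef_rot: [0.697, 0.717, 0.001, 0.002]
contact_force: [0.1, -0.0, -4.5]
opening: 0.428
finger_force: 41.8
clock: 16.52
tool_pos: [0.5237, -0.2053, 0.204]
eef_rot: [0.554, 0.833, -0.0, -0.001]
contact_force: [-0.9, -0.1, -4.8]
opening: 0.431
finger_force: 41.8
clock: 16.93
tool_pos: [0.5073, -0.123, 0.2041]
eef_rot: [0.375, 0.927, -0.0, -0.001]
contact_force: [0.2, 0.7, -4.8]
opening: 0.426
finger_force: 41.8
clock: 17.35
tool_pos: [0.4911, -0.0408, 0.2042]
eef_rot: [0.181, 0.983, -0.0, -0.001]
contact_force: [-0.7, -0.1, -4.9]
opening: 0.431
finger_force: 41.8
```

```bash
python3 -m jog '[{"wx":0,"wy":0,"wz":0.0405,"dx":-0.013,"dy":0.066,"dz":0,"hand":1},{"wx":0,"wy":0,"wz":0.0405,"dx":-0.013,"dy":0.066,"dz":0,"hand":1},{"wx":0,"wy":0,"wz":0.0405,"dx":-0.013,"dy":0.066,"dz":0,"hand":1},{"wx":0,"wy":0,"wz":0.0405,"dx":-0.012,"dy":0.066,"dz":0,"hand":1},{"wx":0,"wy":0,"wz":0.04,"dx":-0.011,"dy":0.055,"dz":0,"hand":1}]'
python3 -m jog '[{"wx":0,"wy":0,"wz":0.0185,"dx":-0.006,"dy":0.03,"dz":0,"hand":1},{"wx":0,"wy":0,"wz":0,"dx":0,"dy":0,"dz":0,"hand":1},{"wx":0,"wy":0,"wz":0,"dx":0,"dy":0,"dz":0,"hand":1},{"wx":0,"wy":0,"wz":0,"dx":0,"dy":0,"dz":0,"hand":1},{"wx":0,"wy":0,"wz":0,"dx":0,"dy":0,"dz":0,"hand":1}]'
python3 - <<'E'
from h import *
import json
np.set_printoptions(precision=4,suppress=True)
s=r.get_state();print(s['tool_pos'],s['eef_rot'],s['moment'],s['contact_force'])
w=cam('wrist'); json.dump([np.array(a).tolist() for a in w],open('w8.json','w'))
ims={k:r.snapshot(k) for k in ('wrist','scene','side')}
out=[]
for k,im in ims.items(): cv2.imwrite(f'pics/{k}_8.png',im[:,:,::-1])
def ov(k):
    im=ims[k].copy(); big=cv2.resize(im,None,fx=4,fy=4,interpolation=cv2.INTER_CUBIC)
    def L(c,yaw,z0,pts,col):
        hx=np.array([np.cos(yaw),np.sin(yaw)]);hy=np.array([-hx[1],hx[0]])
        P=[np.array([*(np.array(c)+a*hx+b*hy),z+z0]) for a,b,z in pts]
        cv2.polylines(big,[np.round((proj(k,P)+.5)*4).astype(int)],True,col,1)
    ya=np.radians(4.4)
    q=[(-1,-1),(1,-1),(1,1),(-1,1)]
    L((.472,.047),ya,0,[(a*.075,b*.032,.085) for a,b in q],(255,0,255))
    o=np.array([.474-.002,.047])-.033*np.array([np.cos(ya),np.sin(ya)])
    for z in (.06,.096): L(o,ya,.145,[(a*.0625,b*.019,z) for a,b in q],(0,255,0))
    L(o,ya,.145,[(.048,-.015,0),(.048,.015,0),(-.048,.015,0),(-.048,-.015,0)],(255,255,0))
    u,v=(proj(k,[.472,.047,.16])[0]*4).astype(int); return big[max(0,v-300):v+300,u-200:u+200]
a,b=ov('scene'),ov('side'); cv2.imwrite('pics/m8.png',np.hstack([a,b])[:,:,::-1])
E
```

```text
clock: 17.77
tool_pos: [0.4756, 0.0392, 0.2044]
eef_rot: [-0.02, 1.0, 0.0, -0.001]
contact_force: [-0.0, 0.7, -5.1]
opening: 0.427
finger_force: 41.8
clock: 18.18
tool_pos: [0.4755, 0.0439, 0.2045]
eef_rot: [-0.034, 0.999, -0.0, -0.0]
contact_force: [0.4, -0.8, -4.9]
opening: 0.43
finger_force: 41.8
[0.4755 0.0439 0.2045] [-0.0339  0.9994 -0.0005 -0.0003] [ 0.0631 -0.108   0.0114] [ 0.3827 -0.8321 -4.8565]
```

View pics/m8.png

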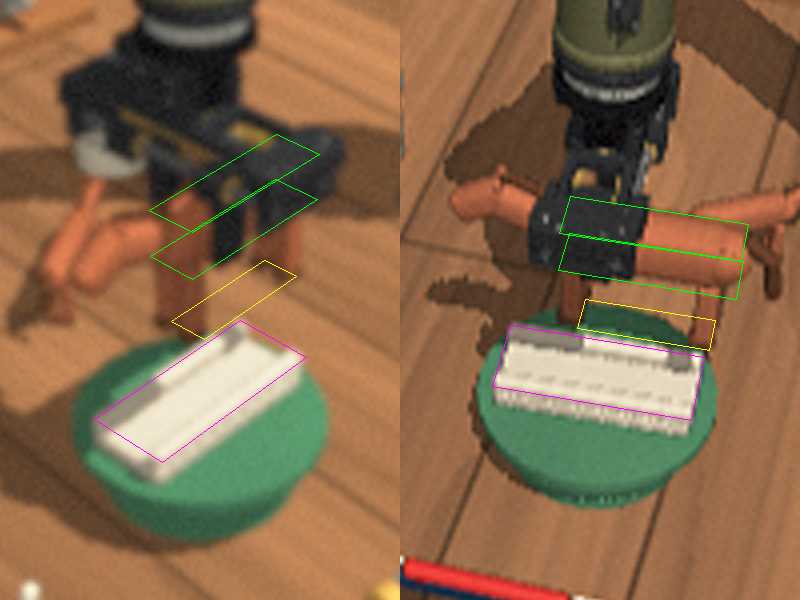

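The overlay shows the setter outline matching and the horse held over it along its length, trunk end and feet close to the model boxes. I'll check pitch and height numerically.

```bash
python3 - <<'E'
from h import *
from scipy.optimize import least_squares
np.set_printoptions(precision=2,suppress=True)
im=cv2.imread('pics/side_8.png').astype(float); s=im[...,2]/(im[...,1]+1)
c=cam('side'); u,v=(proj(c,[.472,.047,.16])[0]*4).astype(int)
ox=(u-200)/4; oy=max(0,v-300)/4
C=[ox+(x-400)/4 for x in (645,730)]; cols=range(int(np.ceil(C[0])),int(C[1])+1)
def sub(col,lo,hi,th=1.47):
    y=np.arange(lo,hi); m=s[lo:hi,col]>th; return y[m].min() if m.any() else np.nan, y[m].max() if m.any() else np.nan
r0,r1=int(oy+205/4),int(oy+305/4)
print('ox,oy',ox,oy); E=[]
for k in cols:
    m=(s[r0:r1,k]>1.5).astype(int); st=''.join(map(str,m)); run=max(st.split('0'),key=len); i=st.find(run); E.append((k,r0+i-.5,r0+i+len(run)-.5)); 
E=np.array(E); print(E[::3])
ya=np.radians(2*(np.degrees(np.arctan2(.9994,-.0339))-90)); hx=np.array([np.cos(ya),np.sin(ya),0]);hy=np.array([-hx[1],hx[0],0])
b=np.array([.4755,.0439,0])-.002*hx
th=np.linspace(0,2*np.pi,73); 
sec=[]
for t in th: 
    d=np.array([np.cos(t),np.sin(t)]); sec.append([np.sign(d[0])*5*(abs(d[0])>1e-9)+14*d[0],np.sign(d[1])*9*(abs(d[1])>1e-9)+14*d[1]])
sec=np.array(sec)/1000
def edges(z,p):
    U=[];Lw=[]
    for a in np.linspace(-.0955,.0295,26):
        cen=b+np.array([0,0,z])+np.cos(p)*a*hx+np.sin(p)*a*np.array([0,0,1])
        uv=proj(c,cen+sec[:,:1]*hy+sec[:,1:]*np.array([0,0,1])); U.append(uv[uv[:,1].argmin()]);Lw.append(uv[uv[:,1].argmax()])
    f=lambda P:np.interp(E[:,0],np.array(P)[np.argsort(np.array(P)[:,0]),0],np.array(P)[np.argsort(np.array(P)[:,0]),1])
    return f(U),f(Lw)
g=lambda q:np.r_[edges(q[0],q[1])[0]-E[:,1],edges(q[0],q[1])[1]-E[:,2]]
o=least_squares(g,[.223,0],loss='soft_l1',diff_step=1e-3,x_scale=[.01,.05]); print('z',o.x[0]*1e3,'pitch deg',np.degrees(o.x[1]),np.abs(o.fun).mean(), g([.223,0])[::4])
E
```

```text
ox,oy 231.0 136.0
[[293.  187.5 205.5]
 [296.  187.5 205.5]
 [299.  188.5 206.5]
 [302.  189.5 206.5]
 [305.  187.5 206.5]
 [308.  186.5 211.5]
 [311.  186.5 209.5]]
z 218.25601480957076 pitch deg -7.168652436875368 1.4634918422565657 [ 0.1  -0.26  0.38  2.02  3.66  4.31  0.07  0.73  0.4  -3.94  1.72]
```

```bash
python3 - <<'E'
from h import *
np.set_printoptions(precision=1,suppress=True,linewidth=160)
c=cam('side'); im=cv2.imread('pics/side_8.png').astype(float); s=im[...,2]/(im[...,1]+1)
def asc(im_s,x0,x1,y0,y1,th=1.45):
    for y in range(y0,y1): print(y,''.join('#' if q>th else '.' for q in im_s[y,x0:x1]))
print('side head x240-262');asc(s,240,264,180,194)
print('front foot x268-284');asc(s,268,286,202,220)
print('rear foot x300-318');asc(s,298,320,204,228)
im2=cv2.imread('pics/scene_8.png').astype(float); s2=im2[...,2]/(im2[...,1]+1)
u,v=(proj('scene',[.472,.047,.16])[0]*4).astype(int); ox=(u-200)/4; oy=max(0,v-300)/4; print(ox,oy)
print('scene front');x,y=int(ox+155/4),int(oy+190/4);print(x);asc(s2,x,x+40,y,y+42)
ya=np.radians(3.9); hx=np.array([np.cos(ya),np.sin(ya),0]);hy=np.array([-hx[1],hx[0],0])
for p in (0,-3,-6):
    pr=np.radians(p);fx=np.cos(pr)*hx+np.sin(pr)*np.array([0,0,1]);fz=-np.sin(pr)*hx+np.cos(pr)*np.array([0,0,1])
    B=np.array([.4735,.0439,.2232]); P=lambda a,b,z:B+(a-.033)*fx+b*hy+(z-.078)*fz
    pts=[P(.048,.012,0),P(.048,-.012,0),P(-.048,.012,0),P(-.048,-.012,0),P(.135,0,.095)]
    print(p,'side',proj('side',pts).tolist() and proj('side',pts).round(1).tolist(),'scene',proj('scene',pts).round(1).tolist())
E
```

```text
side head x240-262
180 ..##......#############.
181 ...#...#################
182 .....###################
183 .#..####################
184 .#..####################
185 ...#####################
186 ...#####################
187 ...#####################
188 ....####################
189 ....####################
190 ..##..#################.
191 ....#.###..#....#######.
192 ...#.......#......#####.
193 ...#..........#.....###.
front foot x268-284
202 ..................
203 ....#.............
204 ##..###...........
205 ...#####..........
206 ...########.......
207 #..#########......
208 ...########.#.#...
209 ##.#########......
210 ...###########.#.#
211 ...######.........
212 #..######.........
213 ...######.........
214 ...######.........
215 ...######.........
216 ...#####..........
217 ..................
218 ..................
219 ..................
rear foot x300-318
204 ####################..
205 ###################...
206 ##################....
207 ....##.#######..#.#...
208 .......#######.#......
209 .#.....########.......
210 .......######......#..
211 ....##.######........#
212 ..
[... 2171 characters left out ...]
..................................#...
215 .....................................#.#
216 ......................................##
217 ........................................
0 side [[274.8, 215.8], [276.5, 210.0], [307.6, 221.4], [308.9, 215.5], [246.1, 184.3]] scene [[282.8, 212.2], [276.4, 208.5], [306.2, 196.7], [299.8, 193.4], [254.4, 195.8]]
-3 side [[276.2, 216.2], [277.8, 210.4], [309.1, 220.6], [310.3, 214.7], [245.9, 185.6]] scene [[283.9, 211.7], [277.5, 208.0], [307.2, 194.9], [300.8, 191.5], [254.3, 197.7]]
-6 side [[277.6, 216.6], [279.2, 210.8], [310.5, 219.8], [311.7, 213.8], [245.8, 187.0]] scene [[284.9, 211.2], [278.5, 207.5], [308.1, 193.0], [301.7, 189.7], [254.3, 199.5]]
```

```bash
python3 -m jog '[{"wx":0,"wy":0,"wz":0.004,"dx":-0.009,"dy":0.011,"dz":0,"hand":1},{"wx":0,"wy":0,"wz":0,"dx":0,"dy":0,"dz":0,"hand":1},{"wx":0,"wy":0,"wz":0,"dx":0,"dy":0,"dz":0,"hand":1},{"wx":0,"wy":0,"wz":0,"dx":0,"dy":0,"dz":0,"hand":1},{"wx":0,"wy":0,"wz":0,"dx":0,"dy":0,"dz":0,"hand":1}]'
python3 -m jog '[{"wx":0,"wy":0,"wz":0,"dx":0,"dy":0,"dz":0,"hand":1},{"wx":0,"wy":0,"wz":0,"dx":0,"dy":0,"dz":0,"hand":1},{"wx":0,"wy":0,"wz":0,"dx":0,"dy":0,"dz":0,"hand":1},{"wx":0,"wy":0,"wz":0,"dx":0,"dy":0,"dz":0,"hand":1},{"wx":0,"wy":0,"wz":0,"dx":0,"dy":0,"dz":0,"hand":1}]'
```

```text
clock: 18.75
tool_pos: [0.4733, 0.0479, 0.2047]
eef_rot: [-0.039, 0.999, 0.0, 0.0]
contact_force: [0.0, 0.2, -4.9]
opening: 0.426
finger_force: 41.8
clock: 19.17
tool_pos: [0.4732, 0.0479, 0.2047]
eef_rot: [-0.039, 0.999, 0.0, -0.0]
contact_force: [0.3, 0.0, -5.3]
opening: 0.428
finger_force: 41.8
```

```bash
python3 -c "
from plant import r
print(r.finish_job())"
```

```text
the job is handed in; nothing more can be done
None
```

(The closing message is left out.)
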